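Unlatch the jar clamp bar and hold it up

ROBOT

A 6-joint arm with a two-finger parallel gripper is mounted at the origin on the work surface. World frame = base frame: x ahead of the robot, y to its left, z up, the work surface at z = 0. Lengths are in m, angles in rad, forces in N, time in s.
With the tool pointing down it reaches from about 0.325 to 0.875 m from the base axis. Payload 4.4 kg.
Tool frame: the origin (TCP) lies at the very end of the fingers, on their centre line; the grasp point (between the pads) lies 19 mm behind it; z points along the fingers, y is the line along which they close (so a half turn about z gives the same grasp; the last joint's range is limited). The gripper opens to 85 mm and grips with 20 to 120 N. Pads are 22 mm wide; open, the fingers measure 114 mm over their backs; the gripper's body (76 mm by 85 mm) begins 54 mm behind the grasp point. The pads swing forward as they close: fully open they stand 13 mm farther back than shut.
Start: joints at [-1.278, 0.207, 1.542, -0, 1.393, -0.15], TCP at [0.246, -0.52, 0.231] pointing down, gripper open.
Joint ranges: [-2.73, 2.73], [-0.86, 2.22], [0.23, 2.46], [-1.11, 4.25], [0.08, 2.63], [-2.82, 2.82]. Speed limits (rad/s): [2.79, 2.79, 3.14, 3.14, 3.14, 3.14].

INTERFACE

Orientations are given as a rotation vector (axis times angle).
In Python, from plant import arm gives the robot as it stands.
- The arm moves only by the tool arm_command, never from a script. Its argument "motion" is one flat list of numbers, 7 for each row, row after row: the turn, a rotation vector about the tool's x, y, z in degrees, then the shift along the tool's x, y, z in m, then the finger opening in m, from 0 to 0.0854. In form: [wx, wy, wz, x, y, z, fingers, wx, wy, wz, x, y, z, fingers, ...]. A call has exactly 10 rows; each row is the pose to reach, as a shift and turn from the pose commanded when the call began, along the tool's axes at that moment; what a row does not reach only later rows make up. A row lasts 1/10 s, in which the tool goes at most 50 mm and 8.59 degrees, less where a joint would pass 70% of its speed; a pose out of reach is approached as far as the arm can. A call with a gripper value outside its range is refused whole. The fingers move at their own pace and stop on an object; "newtons" is the grip in N (left out, the last holds). Time passes only in rows, so rows that repeat a pose let the fingers close, or fill a call up. It gives the time, the measured TCP pose, the force, the opening and the grip force at its end, in the units of the state.
- arm.sense(): the state, without advancing time (a new reading comes with each control period).
- arm.capture(name): name is "scene" or "top" or "wrist"; returns a dict with "image" (420x560x3 uint8, red, green, blue), "range_z" (420x560 float32, m along the optical axis (not along the pixel's ray), 0 where there is no reading), "fx", "fy", "cx", "cy" (pixels), "R" (3x3) and "t" (3): a world point X has camera coordinates R X + t. Camera axes: x right, y down, z forward; pixel columns grow to the right and rows downward; lengths in m; the calibration is good to about 2 mm. A picture is of the moment at which its call begins.
- arm.sign_off(): hands the job in; it is judged then, once.
The state is a dict: "time_s": time; "joint_pos": joint angles; "joint_velocities": joint speeds; "joint_torque": joint torques, N m; "tcp_pos": TCP position; "eef_rot": TCP orientation; "ft_force": force on the tool from outside, world axes, zero at the start; "wrist_torque": the same for the moment, N m; "opening": finger opening in m; "grasp_force": force on a finger pad.
Only numpy, scipy, OpenCV 4.12 (cv2) and the standard library are available. Lean on these libraries where they do the work, as an engineer would, in place of code of your own. Each camera call takes 0.05 s, during which the arm holds its last target. There are 200 camera calls.

TASK

The two culture jars in the carrier are clamped under a hinged bar whose free end is latched onto a ball stud. Pull the red latch tab sideways against its spring until the latch lets go of the ball, then lift the free end of the bar off the ball and finish holding it still, about 10 cm above where it rested, so that a colleague can take a jar out. Do not let go: the program ends with the gripper keeping the bar up on its own. Leave the jars and everything else on the deck standing where they are.

Things in the scene. Friction and masses are not known exactly. Their poses are not given: they have to be found in the camera images.
- rack: Jar carrier, fixed to the deck: aluminium plate 110 x 300 x 8 mm with blue side strips. Origin at deck level under the ball stud, z up; the clamp bar runs from the ball along the carrier's +y to the hinge 220 mm away. The plate spans y -40 to +260 mm, x -55 to +55 mm. Its place and yaw change (it stays level).
- ball (a point): Centre of the steel ball, 32 mm across, on the stud of the carrier, 119 mm above the deck; flat underneath above a thin neck. Axes as the carrier.
- hinge_pin (a point): Middle of the hinge pin of the clamp bar, 125 mm above the deck, 220 mm from the ball along the carrier's +y. The pin lies along the carrier's x. Two dark uprights, 56 mm over all along the pin, carry it and reach 140 mm above the deck.
- bar_hinge (a joint): Angle of the clamp bar in rad: 0 = down and level on the ball, grows as the free end rises (a turn about the carrier's -x axis through the hinge pin), stop at 1.2; damping is slight. Nothing props the bar: it falls when let go. 0.47 raises the free end by 100 mm.
- clamp_bar: Hinged aluminium bar, 26 mm wide, top 139 mm above the deck, with a black coupler on its free end (50 x 56 mm, top 142.5 mm above the deck) that sits over the ball. About 0.2 to 0.45 kg with the latch. Origin on the hinge pin; with the bar down its axes are the carrier's (y from ball to hinge, z up).
- socket (a point): Centre of the coupler's ball socket at the free end of the bar, 220 mm from the hinge pin; 119 mm above the deck when the bar is down. Axes as the bar.
- latch (a joint): Travel of the spring latch in m: 0 = shut, its tooth under the ball so that the bar cannot rise; grows to a stop at 0.018 as the red tab is pulled along the bar's -x (sideways to the bar, towards the robot's side of it). The tooth is clear of the ball beyond about 0.010. The spring takes about 4 N at the start, 9 N at the stop, and pulls the tab back when it is let go.
- latch_grip (a point): Point at which to pinch the red latch tab that stands up on the coupler, 174 mm above the deck when the bar is down. The tab is 12 mm thick along the bar's x, 30 mm wide along its y, and stands from 148 to 190 mm above the deck, free on all sides above the coupler. It is part of the latch: the bar can be lifted by it. The point moves with the tab; axes as the bar.
- jar_a: Culture jar under the bar, 64 mm across, 110 mm tall, glass with foil cap, loose on the carrier plate 75 mm from the ball. Origin under its centre.
- jar_b: The same, 150 mm from the ball.
- spare_jar: The same kind of jar, on the deck to the left. Leave it alone.
- spray_bottle: Clear spray bottle, 74 mm across, 200 mm tall, on the right. Origin under its centre. Leave it alone.
- beaker: Glass beaker, 76 mm across, 95 mm tall, on the left. Origin under its centre. Leave it alone.
- petri_dishes: Stack of petri dishes, 93 mm across, 44 mm tall, on the right. Origin under its centre. Leave it alone.

How it is judged:
On the way, in this order (a step that is already met when the one before it is completed fails the run):
1. the latch is pulled clear of the ball while the bar is still down (value of joint latch above 0.0085 m and value of joint bar_hinge below 0.12 rad), for 0.1 s.
2. the free end is lifted off the ball (value of joint bar_hinge above 0.2 rad), for 0.1 s.
At the end, for the whole second after the job is handed in: The free end of the bar (its socket) is 65 to 145 mm above its rest height and still (under 0.08 rad/s), the fingers press on the bar or its latch with more than 1 N, no loose thing touches the bar, and all loose things stand upright within 20 mm of where they were (height (world z) of socket between 0.184 and 0.264 m and velocity of joint bar_hinge between -0.08 and 0.08 rad/s and contact force between the fingers and clamp_bar above 1 N and contact force between clamp_bar and jar_a below 0.3 N and contact force between clamp_bar and jar_b below 0.3 N and contact force between clamp_bar and spare_jar below 0.3 N and contact force between clamp_bar and spray_bottle below 0.3 N and contact force between clamp_bar and beaker below 0.3 N and contact force between clamp_bar and petri_dishes below 0.3 N and distance of each of jar_a, jar_b, spare_jar, spray_bottle, beaker, petri_dishes from where it was at the start of the episode below 0.02 m and angle between each of jar_a, jar_b, spare_jar, spray_bottle, beaker, petri_dishes's own z axis and vertical below 0.1 rad); the arm keeps its last pose, push and grip.
It fails at once if a jar or another loose thing on the deck is shifted by more than 40 mm or tipped over (distance of any of jar_a, jar_b, spare_jar, spray_bottle, beaker, petri_dishes from where it was at the start of the episode above 0.04 m or angle between any of jar_a, jar_b, spare_jar, spray_bottle, beaker, petri_dishes's own z axis and vertical above 0.3 rad).
It also fails if it takes over 32 s, if anything falls off the work surface, if the arm or the gripper's body presses on something with over 40 N, if the wrist force passes 120 N, or if a joint passes its speed limit or range.

## Working session

There is one attempt and no reset: what is moved stays moved. The work goes in short steps, Python scripts to look and compute and a tool call to move; the robot and the scene stay as the last step left them, time stands still between calls to the robot, and variables do not carry over. Pictures are saved under pics/ and viewed, at most 10 in all, crops included, and the job is handed in when it is done.

Besides the shell and the picture viewer there is one more tool, called after ">>>" as a command line: name --argument value ..., lists and objects as JSON in quotes. arm_command: Moves the arm, as the interface text tells. Its arguments: {"type":"object","properties":{"motion":{"type":"array"},"newtons":{"type":"number"}},"required":["motion"]}

```bash
mkdir -p pics
python3 - <<'E'
from plant import arm
import cv2,numpy as np
s=arm.sense();print({k:np.round(v,3) for k,v in s.items()})
for n in("scene","top"):
    c=arm.capture(n);cv2.imwrite(f"pics/{n}0.png",c["image"][:,:,::-1]);np.savez(f"{n}0.npz",**c)
    # red pixels
    im=c["image"].astype(int);z=c["range_z"]
    m=(im[...,0]>120)&(im[...,1]<70)&(im[...,2]<70)&(z>0)
    v,u=np.nonzero(m);zz=z[m]
    P=np.c_[(u-c["cx"])/c["fx"]*zz,(v-c["cy"])/c["fy"]*zz,zz]
    W=(P-c["t"])@c["R"]
    print(n,len(u),W.mean(0) if len(u) else 0,u.mean(),v.mean(),W.min(0),W.max(0))
E
```

```text
{'time_s': np.float64(0.0), 'joint_pos': array([-1.278,  0.207,  1.543, -0.   ,  1.393, -0.15 ]), 'joint_velocities': array([-0.002, -0.001,  0.   ,  0.   , -0.   , -0.   ]), 'joint_torque': array([-1.0000e-03, -3.8304e+01, -2.9159e+01, -0.0000e+00,  1.1000e-02,
        0.0000e+00]), 'tcp_pos': array([ 0.246, -0.519,  0.23 ]), 'eef_rot': array([-3.063, -0.689,  0.   ]), 'ft_force': array([ 0.071,  0.243, -0.145]), 'wrist_torque': array([-0.029,  0.014, -0.011]), 'grasp_force': np.float64(0.0), 'opening': np.float64(0.085)}
scene 149 [-0.19145661  0.56621233  0.12143989] 423.4295302013423 96.58389261744966 [-0.50287859 -0.206479   -0.09329889] [0.59766648 0.86223233 0.2736141 ]
top 28 [ 0.58590749 -0.19214095  0.18761051] 354.2142857142857 193.14285714285714 [ 0.58057055 -0.20326543  0.18180988] [ 0.59199627 -0.18006535  0.19215333]
```

View pics/scene0.png

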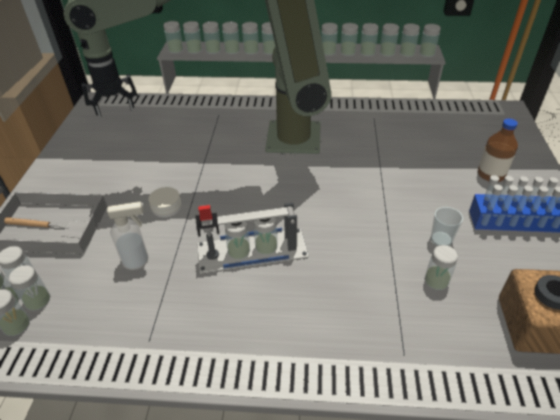

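View pics/top0.png

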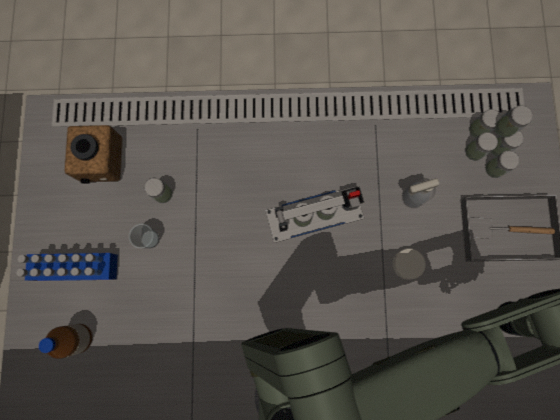

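The scene view shows the carrier with the red tab at (206,213), the hinge at (291,230), and the spray bottle and dishes to one side. In the top view the tab is at (354,193) and the hinge at about (283,215), so the bar runs roughly along world +y. I'll fit the pose next.

Run:
```python
import cv2,numpy as np
from scipy.spatial.transform import Rotation as Ro
def cloud(n):
    c=np.load(n);im=c["image"].astype(int);z=c["range_z"];v,u=np.indices(z.shape)
    P=np.stack([(u-c["cx"])/c["fx"]*z,(v-c["cy"])/c["fy"]*z,z],-1)
    return im,(P-c["t"])@c["R"],z>0
for n in("top0.npz","scene0.npz"):
    im,W,ok=cloud(n)
    roi=ok&(W[...,0]>.4)&(W[...,0]<.75)&(W[...,1]>-.26)&(W[...,1]<.15)
    r=roi&(im[...,0]>90)&(im[...,0]>2*im[...,1])&(im[...,0]>2*im[...,2])&(W[...,2]>.14)
    print(n,"red",r.sum(),W[r].mean(0),W[r].min(0),W[r].max(0))
    p=roi&(W[...,2]>.003)&(W[...,2]<.014)
    print("plate",p.sum(),cv2.minAreaRect(W[p][:,:2].astype(np.float32)))
    b=roi&(W[...,2]>.130)&(W[...,2]<.147)&(im.min(-1)>70)
    print("bar",b.sum(),cv2.minAreaRect(W[b][:,:2].astype(np.float32)), W[b].mean(0))
    q=W[b][:,:2];d=np.linalg.svd(q-q.mean(0))[2][0];print("bar dir deg from y",np.degrees(np.arctan2(-d[0],d[1])), q[q[:,1].argmin()],q[q[:,1].argmax()])
    k=roi&(W[...,2]>.12)&(W[...,2]<.15)&(im.max(-1)<60);print("dark",k.sum());kk=W[k]
    for s in (kk[:,1]<-.1,kk[:,1]>-.1): print(s.sum(),kk[s].mean(0),kk[s].min(0),kk[s].max(0))
print(Ro.from_rotvec([-3.063,-.689,0]).as_matrix().round(3))
```

```text
top0.npz red 41 [ 0.5863431  -0.19255819  0.18522406] [ 0.57701575 -0.20651703  0.1417176 ] [ 0.60215508 -0.17847851  0.19215333]
plate 2220 ((0.5748143792152405, -0.056134313344955444), (0.3493756949901581, 0.40738236904144287), 0.04130825772881508)
bar 634 ((0.5537601113319397, -0.0986555963754654), (0.04925932362675667, 0.25658711791038513), 14.362523078918457) [ 0.55517193 -0.07871308  0.13771915]
bar dir deg from y -167.57449216118582 [ 0.56888409 -0.22655394] [0.54221686 0.03022674]
dark 232
166 [ 0.58412932 -0.18668632  0.14025079] [ 0.55375054 -0.22322837  0.12136816] [ 0.61456067 -0.1208792   0.14844824]
66 [0.53073481 0.01457097 0.13483237] [ 0.50092136 -0.05550429  0.12106129] [0.56146775 0.03610244 0.14448802]
scene0.npz red 151 [ 0.59230344 -0.19375744  0.17480434] [ 0.58040068 -0.20797465  0.14936886] [ 0.59950353 -0.17941466  0.19305491]
plate 2414 ((0.5743527412414551, -0.055349200963974), (0.34940844774246216, 0.40896129608154297), 0.317520409822464)
bar 763 ((0.5627548694610596, -0.09656096994876862), (0.06247900798916817, 0.2601270377635956), 12.842057228088379) [ 0.5602154  -0.07373667  0.13805824]
bar dir deg from y 16.321596199732074 [ 0.57713131 -0.22668395] [0.56048356 0.03513074]
dark 133
117 [ 0.59565875 -0.18967358  0.14148481] [ 0.56231981 -0.22444038  0.12416067] [ 0.61663819 -0.11355441  0.14791712]
16 [ 0.56473975 -0.00913291  0.12948814] [ 0.56183068 -0.0533663   0.12190272] [0.56941165 0.01713765 0.1364624 ]
[[ 0.904  0.428 -0.   ]
 [ 0.428 -0.904  0.002]
 [ 0.    -0.002 -1.   ]]
```

>>> arm_command --motion '[0,0,-3,0.015,-0.005,-0.02,0.085,0,0,-9,0.05,-0.017,-0.04,0.085,0,0,-16,0.09,-0.03,-0.05,0.085,0,0,-24,0.135,-0.045,-0.05,0.085,0,0,-32,0.18,-0.06,-0.05,0.085,0,0,-40,0.225,-0.075,-0.05,0.085,0,0,-48,0.27,-0.09,-0.05,0.085,0,0,-56,0.31,-0.104,-0.05,0.085,0,0,-63,0.35,-0.117,-0.05,0.085,0,0,-68,0.375,-0.125,-0.05,0.085]' --newtons 60

```text
time_s: 1.1
tcp_pos: [0.5331, -0.2432, 0.2806]
eef_rot: [-2.147, -2.292, -0.001]
ft_force: [0.7, -0.3, -0.2]
opening: 0.0848
grasp_force: 0.0
```

>>> arm_command --motion '[0,0,-2,0.01,0.012,0,0.085,0,0,-5,0.025,0.028,0,0.085,0,0,-8,0.038,0.043,0,0.085,0,0,-10,0.047,0.054,0,0.085,0,0,-10.7,0.051,0.0585,0,0.085,0,0,-10.7,0.051,0.0585,0,0.085,0,0,-10.7,0.051,0.0585,0,0.085,0,0,-10.7,0.051,0.0585,0,0.085,0,0,-10.7,0.051,0.0585,0,0.085,0,0,-10.7,0.051,0.0585,0,0.085]'

```text
time_s: 2.1
tcp_pos: [0.5868, -0.192, 0.2814]
eef_rot: [1.934, 2.476, -0.0]
ft_force: [-1.2, 0.3, -0.2]
opening: 0.0851
grasp_force: 0.0
```

Run:
```python
from plant import arm
import cv2,numpy as np
from scipy.spatial.transform import Rotation as Ro
c=arm.capture("wrist");cv2.imwrite("pics/w1.png",c["image"][:,:,::-1])
s=arm.sense();R=Ro.from_rotvec(s["eef_rot"]).as_matrix();p=s["tcp_pos"];print(p,R.round(3))
im=c["image"].astype(int);z=c["range_z"];v,u=np.indices(z.shape)
W=(np.stack([(u-c["cx"])/c["fx"]*z,(v-c["cy"])/c["fy"]*z,z],-1)-c["t"])@c["R"]
r=(z>0)&(im[...,0]>90)&(im[...,0]>2*im[...,1])&(im[...,0]>2*im[...,2])&(W[...,2]>.12)&(W[...,2]<.2)
t=r&(W[...,2]>.186);print("red",r.sum(),W[r].min(0),W[r].max(0));q=W[t]
print("top",t.sum(),q.mean(0),cv2.minAreaRect(q[:,:2].astype(np.float32)));print("tool",((q.mean(0)-p)@R))
b=(z>0)&(W[...,2]>.134)&(W[...,2]<.1405)&(im.min(-1)>70)&(abs(W[...,0]-.55)<.1)
q=W[b][:,:2]
if len(q)>20:
  m=q.mean(0);d=np.linalg.svd(q-m,full_matrices=False)[2][0];print("bar",len(q),m,np.degrees(np.arctan(-d[0]/d[1])),cv2.minAreaRect(q.astype(np.float32)))
```

```text
[ 0.58682694 -0.19193855  0.28140244] [[-0.242  0.97   0.   ]
 [ 0.97   0.242 -0.   ]
 [-0.     0.    -1.   ]]
red 610 [ 0.57855662 -0.20689408  0.18730967] [ 0.59493098 -0.17821276  0.19166553]
top 610 [ 0.58656682 -0.19193159  0.18948493] ((0.5865828394889832, -0.19235703349113464), (0.010414499789476395, 0.02786836586892605), 14.313560485839844)
tool [ 8.12956394e-05 -2.59123707e-04  9.19174769e-02]
bar 6068 [ 0.56769391 -0.12307176] 10.318147363904158 ((0.5858755111694336, -0.22977104783058167), (0.05392143130302429, 0.36358514428138733), 7.676359176635742)
```

View pics/w1.png

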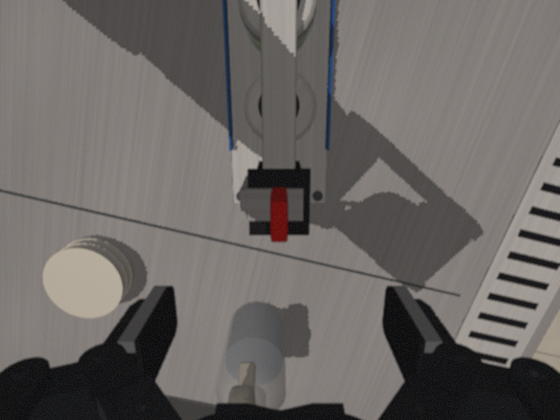

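The wrist view shows the tab at (280,215), with the bar vertical in the image. It is centred in the tool frame to under 1 mm, so I'll descend.

>>> arm_command --motion '[0,0,0,0,0,0.015,0.085,0,0,0,0,0,0.035,0.085,0,0,0,0,0,0.055,0.085,0,0,0,0,0,0.075,0.085,0,0,0,0,0,0.092,0.085,0,0,0,0,0,0.107,0.085,0,0,0,0,0,0.118,0.06,0,0,0,0,0,0.125,0.04,0,0,0,0,0,0.125,0.02,0,0,0,0,0,0.125,0.0]' --newtons 60

```text
time_s: 3.15
tcp_pos: [0.5875, -0.1918, 0.1568]
eef_rot: [1.932, 2.476, 0.0]
ft_force: [0.2, -0.0, 0.1]
opening: 0.0275
grasp_force: 0.0
```

>>> arm_command --motion '[0,0,0,0,0,0,0,0,0,0,0,0,0,0,0,0,0,0,0,0,0,0,0,0,0,0,0,0,0,0,0,0,0,0,0,0,0,0,0,0,0,0,0,0,0,0,0,0,0,0,0,0,0,0,0,0,0,0,0,0,0,0,0,0,0,0,0,0,0,0]'

```text
time_s: 4.15
tcp_pos: [0.5866, -0.1922, 0.1576]
eef_rot: [1.932, 2.476, -0.002]
ft_force: [-4.9, -1.7, 4.2]
opening: 0.0117
grasp_force: 59.3
```

Gripped, with the opening at 11.7 mm. Next is the sideways pull.

>>> arm_command --motion '[0,0,0,0,-0.003,0,0,0,0,0,0,-0.006,0,0,0,0,0,0,-0.009,0,0,0,0,0,0,-0.012,0,0,0,0,0,0,-0.0145,0,0,0,0,0,0,-0.0145,0,0,0,0,0,0,-0.0145,0,0,0,0,0,0,-0.0145,0,0,0,0,0,0,-0.0145,0,0,0,0,0,0,-0.0145,0,0]'

```text
time_s: 5.15
tcp_pos: [0.5756, -0.195, 0.1576]
eef_rot: [1.929, 2.472, 0.006]
ft_force: [6.4, 1.7, 1.6]
opening: 0.0111
grasp_force: 59.1
```

```bash
cat > arc.py <<'E'
import numpy as np
from scipy.spatial.transform import Rotation as Ro
# tool axes: x=bar y, y=bar x, z=down; hinge relative to TCP in tool axes (x=.220, z=tcp_z-.125)
from plant import arm
s=arm.sense();print(s["tcp_pos"],s["ft_force"].round(1),s["opening"])
h=np.array([.220,0,s["tcp_pos"][2]-.125])
for a in (.02,.05,.09,.13,.17,.21,.25,.29,.33,.37,.41,.44,.46,.47):
    # bar turns about bar -x = tool -y
    R=Ro.from_rotvec([0,-a,0]);print(a,round(-np.degrees(a),2),(h-R.apply(h)).round(4))
E
python3 arc.py
python3 - <<'E'
from plant import arm
import cv2
c=arm.capture("wrist");cv2.imwrite("pics/w2.png",c["image"][:,:,::-1])
E
```

```text
[ 0.57561428 -0.19500931  0.15761148] [6.4 1.7 1.6] 0.011111389891552505
0.02 -1.15 [ 0.0007  0.     -0.0044]
0.05 -2.86 [ 0.0019  0.     -0.011 ]
0.09 -5.16 [ 0.0038  0.     -0.0196]
0.13 -7.45 [ 0.0061  0.     -0.0282]
0.17 -9.74 [ 0.0087  0.     -0.0368]
0.21 -12.03 [ 0.0116  0.     -0.0451]
0.25 -14.32 [ 0.0149  0.     -0.0534]
0.29 -16.62 [ 0.0185  0.     -0.0615]
0.33 -18.91 [ 0.0224  0.     -0.0695]
0.37 -21.2 [ 0.0267  0.     -0.0773]
0.41 -23.49 [ 0.0312  0.     -0.085 ]
0.44 -25.21 [ 0.0348  0.     -0.0906]
0.46 -26.36 [ 0.0373  0.     -0.0943]
0.47 -26.93 [ 0.0386  0.     -0.0961]
```

View pics/w2.png

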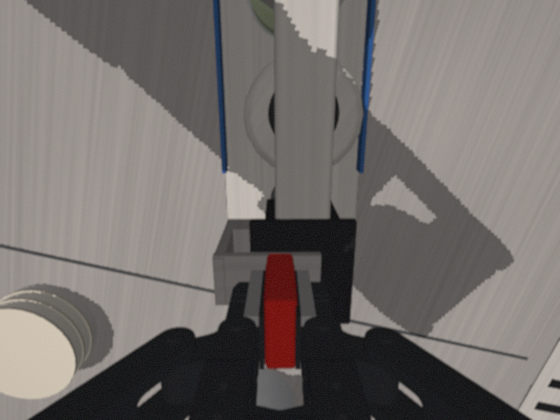

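The view shows the tab at (280,310) held between the pads, with the latch drawn partly out to the left. The arm gave a little (11.4 mm of 14.5), so I'll pull a bit more.

>>> arm_command --motion '[0,0,0,0,-0.002,0,0,0,0,0,0,-0.004,0,0,0,0,0,0,-0.005,0,0,0,0,0,0,-0.005,0,0,0,0,0,0,-0.005,0,0,0,0,0,0,-0.005,0,0,0,0,0,0,-0.005,0,0,0,0,0,0,-0.005,0,0,0,0,0,0,-0.005,0,0,0,0,0,0,-0.005,0,0]'

```text
time_s: 6.2
tcp_pos: [0.5712, -0.1961, 0.1576]
eef_rot: [1.928, 2.472, 0.007]
ft_force: [7.6, 1.6, 0.9]
opening: 0.0111
grasp_force: 59.0
```

The latch is about 14 mm out. Now lifting along the hinge arc.

>>> arm_command --motion '[0,-1.15,0,0.0007,0,-0.0044,0,0,-2.86,0,0.0019,0,-0.011,0,0,-4,0,0.0028,0,-0.0153,0,0,-5.16,0,0.0038,0,-0.0196,0,0,-6.3,0,0.005,0,-0.024,0,0,-7.45,0,0.0061,0,-0.0282,0,0,-8.6,0,0.0074,0,-0.0325,0,0,-9.74,0,0.0087,0,-0.0368,0,0,-9.74,0,0.0087,0,-0.0368,0,0,-9.74,0,0.0087,0,-0.0368,0]'

```text
time_s: 7.2
tcp_pos: [0.569, -0.1877, 0.1942]
eef_rot: [1.843, 2.364, -0.151]
ft_force: [8.7, -0.2, -1.5]
opening: 0.011
grasp_force: 58.6
```

Run:
```python
from plant import arm
import cv2,numpy as np
from scipy.spatial.transform import Rotation as Ro
s=arm.sense();print(s["tcp_pos"],s["ft_force"].round(1),s["wrist_torque"].round(2),s["joint_pos"].round(2),s["opening"])
print(Ro.from_rotvec(s["eef_rot"]).as_matrix().round(3))
c=arm.capture("wrist");cv2.imwrite("pics/w3.png",c["image"][:,:,::-1])
h=np.array([.220,0,.0326]);R0=Ro.from_rotvec([0,-.17,0])
for a in(.21,.25,.29,.33,.37,.41,.44,.47):
    R=Ro.from_rotvec([0,-a,0]);print(round(np.degrees(.17-a),2),R0.inv().apply(R0.apply(h)-R.apply(h)).round(4))
```

```text
[ 0.5690262  -0.18771124  0.19416293] [ 8.7 -0.2 -1.5] [ 0.27 -1.43  0.24] [-0.39  0.23  1.6  -0.14  1.2  -0.59] 0.011023841766719333
[[-0.24   0.97   0.049]
 [ 0.956  0.245 -0.165]
 [-0.172  0.007 -0.985]]
-2.29 [ 0.0015  0.     -0.0088]
-4.58 [ 0.0033  0.     -0.0175]
-6.88 [ 0.0055  0.     -0.0261]
-9.17 [ 0.008   0.     -0.0346]
-11.46 [ 0.0109  0.     -0.0431]
-13.75 [ 0.0141  0.     -0.0514]
-15.47 [ 0.0167  0.     -0.0575]
-17.19 [ 0.0195  0.     -0.0636]
```

View pics/w3.png

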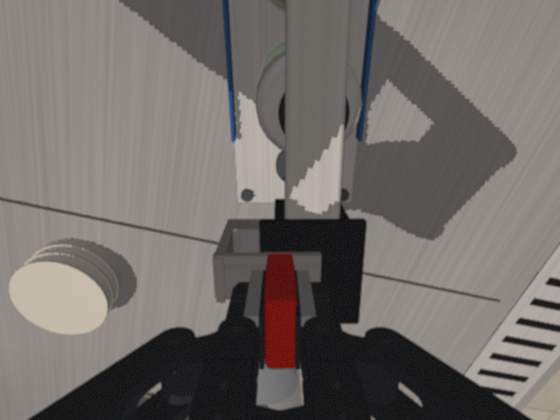

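The bar has left the ball: the stud is visible at (285,165) clear of the coupler, and the tab at (280,310) is still held. I'll continue the arc to about 0.47 rad.

>>> arm_command --motion '[0,-2.29,0,0.0015,0,-0.0088,0,0,-4.58,0,0.0033,0,-0.0175,0,0,-6.88,0,0.0055,0,-0.0261,0,0,-9.17,0,0.008,0,-0.0346,0,0,-11.46,0,0.0109,0,-0.0431,0,0,-13.75,0,0.0141,0,-0.0514,0,0,-15.47,0,0.0167,0,-0.0575,0,0,-17.19,0,0.0195,0,-0.0636,0,0,-17.19,0,0.0195,0,-0.0636,0,0,-17.19,0,0.0195,0,-0.0636,0]'

```text
time_s: 8.25
tcp_pos: [0.5618, -0.1583, 0.2537]
eef_rot: [1.681, 2.16, -0.397]
ft_force: [8.6, -0.2, -1.0]
opening: 0.0112
grasp_force: 58.5
```

>>> arm_command --motion '[0,0,0,0,0,0,0,0,0,0,0,0,0,0,0,0,0,0,0,0,0,0,0,0,0,0,0,0,0,0,0,0,0,0,0,0,0,0,0,0,0,0,0,0,0,0,0,0,0,0,0,0,0,0,0,0,0,0,0,0,0,0,0,0,0,0,0,0,0,0]'

```text
time_s: 9.25
tcp_pos: [0.5617, -0.1586, 0.2534]
eef_rot: [1.682, 2.16, -0.397]
ft_force: [9.1, -0.3, -1.6]
opening: 0.0109
grasp_force: 58.6
```

Run:
```python
from plant import arm
import cv2,numpy as np
c=arm.capture("scene");cv2.imwrite("pics/s4.png",cv2.resize(c["image"][130:310,80:380,::-1],None,fx=2.5,fy=2.5,interpolation=cv2.INTER_CUBIC))
s=arm.sense();print(s["tcp_pos"],s["ft_force"].round(1),s["joint_velocities"].round(3),s["opening"],s["grasp_force"])
```

```text
[ 0.56167104 -0.15858194  0.25341668] [ 8.9  0.  -2.3] [-0.002 -0.    -0.001  0.001 -0.001 -0.002] 0.01105396467034795 58.5627543926239
```

View pics/s4.png

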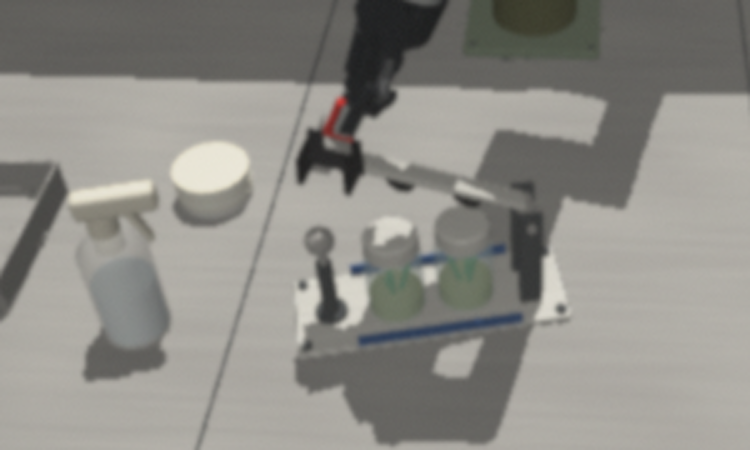

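The picture shows the bar raised, with the coupler at (330,160) well above the ball at (320,240). Both jars are standing and the gripper still holds the tab. Nothing is moving, so I'll hand in.

```bash
python3 -c "
from plant import arm
print(arm.sign_off())"
```

```text
the job is handed in; nothing more can be done
None
```

I pulled the latch clear, lifted the free end of the bar about 10 cm off the ball, and handed the job in with the gripper holding it still; both jars stayed standing, and the hand-in gave no verdict back.

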